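Reverse the row of findings jars for the left-handed goldsmith

ROBOT

A 6-joint arm with a two-finger parallel gripper is mounted at the origin on the work surface. World frame = base frame: x ahead of the robot, y to its left, z up, the work surface at z = 0. Lengths are in mm, angles in rad, forces in N, time in s.
With the tool pointing down it reaches from about 250 to 725 mm from the base axis. Payload 9.7 kg.
Tool frame: the origin (TCP) lies on the centre line of the jaws, within the pads' length; the fingertips stand 19 mm ahead of it and the grasp point (between the pads) is the TCP; z points along the fingers, y is the line along which they close (so a half turn about z gives the same grasp; the last joint's range is limited). The gripper opens to 85 mm and grips with 20 to 120 N. Pads are 22 mm wide; open, the fingers measure 114 mm over their backs; the gripper's body (76 mm by 85 mm) begins 54 mm behind the grasp point. The pads swing forward as they close: fully open they stand 13 mm farther back than shut.
Start: joints at [-1.261, 0.087, 0.176, 1.66, 0, 1.571], TCP at [167.675, -523.815, 225.684] pointing down, gripper open.
Joint ranges: [-3.13, 3.13], [-0.85, 1.81], [-1.15, 1.24], [-2.2, 2.28], [-1.44, 1.52], [-3.14, 3.14]. Speed limits (rad/s): [2.22, 2.22, 2.57, 3.14, 3.14, 3.14].

INTERFACE

Orientations are given as a 3x3 rotation matrix whose columns are the frame's x, y, z axes.
In Python, from bench import read_state, capture, order gives the robot as it stands.
- The arm moves only by the tool step_arm, never from a script. Its argument "targets" is a list of rows, each a list of 5 numbers: the finger opening in mm, from 0 to 85.4, then the shift along the tool's x, y, z in mm, then the turn about the tool's z in degrees. In form: [[fingers, tx, ty, tz, yaw], ...]. A call has 1 to 8 rows; each row shifts and turns the commanded pose from where the row before left it, along the tool's axes as they then stand; what a row does not reach is not made up. A row lasts 1/8 s, in which the tool goes at most 62.5 mm and 10.7 degrees, less where a joint would pass 70% of its speed; a pose out of reach is approached as far as the arm can. A call with a gripper value outside its range is refused whole. The fingers move at their own pace and stop on an object; "force" is the grip in N (left out, the last holds). Time passes only in rows, so rows that do not move let the fingers close. It gives the time, the measured TCP pose, the force, the opening and the grip force at its end, in the units of the state.
- read_state(): the state, without advancing time (a new reading comes with each control period).
- capture(name): name is "scene" or "side" or "wrist"; returns a dict with "color" (400x640x3 uint8, red, green, blue), "depth" (400x640 float32, mm along the optical axis (not along the pixel's ray), 0 where there is no reading), "fov_y" (degrees; the focal length in pixels is half the picture's height over the tangent of half this angle, whatever the lens; pixels are square), "cx", "cy" (the principal point, pixels), "world_from_camera" (4x4, takes a point from camera to world coordinates). Camera axes: x right, y up, looking along -z (the intrinsics and any distortion apply to the point x, -y, -z); pixel columns grow to the right and rows downward; lengths in mm; the calibration is good to about 2 mm. A picture is of the moment at which its call begins.
- order.sign_off(): hands the job in; it is judged then, once.
The state is a dict: "t": time; "q": joint angles; "dq": joint speeds; "joint_torque": joint torques, N m; "eef_pos": TCP position; "orientation": TCP orientation; "force": force on the tool from outside, world axes, zero at the start; "torque": the same for the moment, N m; "grip_width": finger opening in mm; "grasp_force": force on a finger pad.
Only numpy, scipy, OpenCV 4.12 (cv2) and the standard library are available. Lean on these libraries where they do the work, as an engineer would, in place of code of your own. Each camera call takes 0.05 s, during which the arm holds its last target. There are 200 camera calls.

TASK

A left-handed goldsmith takes over this bench: move the four jars of findings from the wooden rack to the green rack in reverse order, so that the jar now at the left end of the wooden rack stands at the right end of the green one, its neighbour next to it, and so on. Never let a jar fall over, and leave each standing upright on the floor of its own bay. The coloured labels on the wooden rack stay there and still show the old order.

Things in the scene. Friction and masses are not known exactly. Their poses are not given: they have to be found in the camera images.
- jar_red_centre (a point): the round clear jar with a red lid, standing upright; 34 mm in diameter, 60 mm tall (the coloured lid is its top 18 mm), about 70 g. The point is the jar's centre, 30 mm above its foot; z points up along the jar.
- jar_yellow_centre (a point): the round clear jar with a yellow lid, standing upright; 34 mm in diameter, 60 mm tall (the coloured lid is its top 18 mm), about 70 g. The point is the jar's centre, 30 mm above its foot; z points up along the jar.
- jar_blue_centre (a point): the round clear jar with a blue lid, standing upright; 34 mm in diameter, 60 mm tall (the coloured lid is its top 18 mm), about 70 g. The point is the jar's centre, 30 mm above its foot; z points up along the jar.
- jar_white_centre (a point): the round clear jar with a white lid, standing upright; 34 mm in diameter, 60 mm tall (the coloured lid is its top 18 mm), about 70 g. The point is the jar's centre, 30 mm above its foot; z points up along the jar.
- tag_red: the red label, a flat plate 16 x 34 x 2 mm fixed on the front ledge of the wooden rack, directly in front of the bay in which the red-lidded jar starts; it stays there and marks that bay. Origin: centre of its underside, 10 mm above the bench; axes parallel to the wooden rack's.
- tag_yellow: the yellow label, a flat plate 16 x 34 x 2 mm fixed on the front ledge of the wooden rack, directly in front of the bay in which the yellow-lidded jar starts; it stays there and marks that bay. Origin: centre of its underside, 10 mm above the bench; axes parallel to the wooden rack's.
- tag_blue: the blue label, a flat plate 16 x 34 x 2 mm fixed on the front ledge of the wooden rack, directly in front of the bay in which the blue-lidded jar starts; it stays there and marks that bay. Origin: centre of its underside, 10 mm above the bench; axes parallel to the wooden rack's.
- tag_white: the white label, a flat plate 16 x 34 x 2 mm fixed on the front ledge of the wooden rack, directly in front of the bay in which the white-lidded jar starts; it stays there and marks that bay. Origin: centre of its underside, 10 mm above the bench; axes parallel to the wooden rack's.
- bench_rack: green plastic rack, fixed, empty at the start. Tray 62 x 230 mm: a row of four bays along its y axis, each 50 x 50 mm inside, centred at x = 0, y = -84, -28, +28, +84 mm; bay floor 5 mm, rims and 6 mm dividers 12 mm above the bench. Origin: centre of the tray's underside, on the bench; x away from the robot, y to its left (row turned up to 15 degrees), z up. Left or right on the bench.
- store_rack: wooden rack, fixed, where the four jars start, one to a bay, within 4 mm of its centre, in any order. Tray, bays, origin and axes as those of the green rack, plus a ledge 22 mm deep and 10 mm high along its near (-x) side with the four coloured labels, each 42 mm in front of the centre of its bay. It stands on the other side of the bench from the green rack, with its own turn.

How it is judged:
By the outcome, as a careful person would: the job done as asked, in the order asked, and still so for the second after the job is handed in, with the robot touching nothing.
It also fails if it takes over 112 s, if anything falls off the work surface, if the arm or the gripper's body presses on something with over 40 N, if the wrist force passes 120 N, or if a joint passes its speed limit or range.

## Working session

There is one attempt and no reset: what is moved stays moved. The work goes in short steps, Python scripts to look and compute and a tool call to move; the robot and the scene stay as the last step left them, time stands still between calls to the robot, and variables do not carry over. Pictures are saved under pics/ and viewed, at most 14 in all, crops included, and the job is handed in when it is done.

Besides the shell and the picture viewer there is one more tool, called after ">>>" as name(argument=value, ...) on one line, values as JSON. step_arm: Moves the arm, as the interface text tells. Its arguments: {"type":"object","properties":{"targets":{"type":"array"},"force":{"type":"number"}},"required":["targets"]}

```bash
ls; mkdir -p pics; cat > h.py <<'E'
import numpy as np, cv2
from bench import read_state, capture, order
def pts(c):
    d=c["depth"].astype(float); h,w=d.shape
    f=h/2/np.tan(np.radians(c["fov_y"])/2)
    v,u=np.mgrid[:h,:w]
    P=np.stack([(u-c["cx"])/f*d,-(v-c["cy"])/f*d,-d,np.ones_like(d)],-1)
    W=P@np.array(c["world_from_camera"]).T
    W[d==0]=np.nan
    return W[...,:3]
def save(c,n): cv2.imwrite(f"pics/{n}.png",c["color"][...,::-1])
E
python3 - <<'E'
from h import *
s=read_state(); print({k:np.round(v,3).tolist() for k,v in s.items()})
ims=[]
for n in ("scene","side"):
    c=capture(n); np.save(n+".npy",c,allow_pickle=True); ims.append(c["color"]); print(n,{k:v for k,v in c.items() if k not in("color","depth")})
cv2.imwrite("pics/a.png",cv2.resize(np.vstack(ims)[...,::-1],(480,600))) if 0 else None
save({"color":ims[0]},"scene0"); save({"color":ims[1]},"side0")
E
```

```text
pics
{'t': 0.0, 'q': [-1.261, 0.087, 0.175, 1.66, -0.0, 1.571], 'dq': [0.0, -0.001, -0.001, 0.001, -0.002, -0.002], 'joint_torque': [0.0, -52.039, 46.48, 0.017, 0.0, -0.0], 'eef_pos': [167.605, -523.603, 224.986], 'orientation': [[0.952, 0.305, -0.0], [0.305, -0.952, 0.001], [-0.0, -0.001, -1.0]], 'force': [0.283, 0.27, 0.143], 'torque': [-0.042, -0.051, -0.05], 'grasp_force': 0.0, 'grip_width': 85.12}
scene {'fov_y': 52.34206518147728, 'cx': 321.34379686900974, 'cy': 204.5273814584134, 'world_from_camera': array([[-8.70265353e-01, -3.98985126e-01,  2.88875551e-01,
         7.67505679e+02],
       [ 4.92506732e-01, -7.15126102e-01,  4.96015904e-01,
         4.29053486e+02],
       [ 8.67947859e-03,  5.73938610e-01,  8.18852330e-01,
         8.22254993e+02],
       [ 0.00000000e+00,  0.00000000e+00,  0.00000000e+00,
         1.00000000e+00]])}
side {'fov_y': 47.25642829068434, 'cx': 316.4090943559665, 'cy': 195.60571103351947, 'world_from_camera': array([[ 9.20398651e-01,  2.68594173e-01, -2.84118801e-01,
         2.51530380e+02],
       [-3.90768156e-01,  6.07958185e-01, -6.91149112e-01,
        -6.03664274e+02],
       [-1.29062737e-02,  7.47157290e-01,  6.64521943e-01,
         6.52415692e+02],
       [ 0.00000000e+00,  0.00000000e+00,  0.00000000e+00,
         1.00000000e+00]])}
```

View pics/scene0.png

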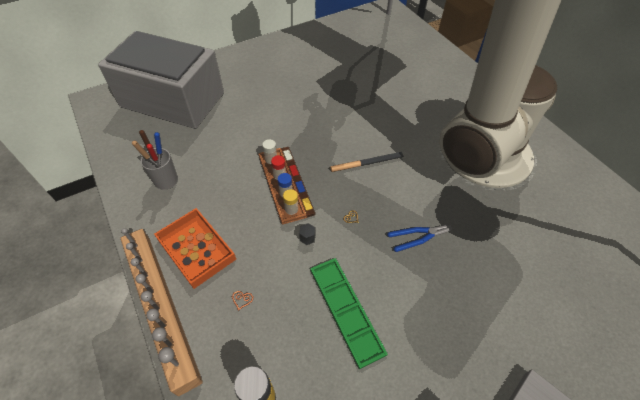

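View pics/side0.png

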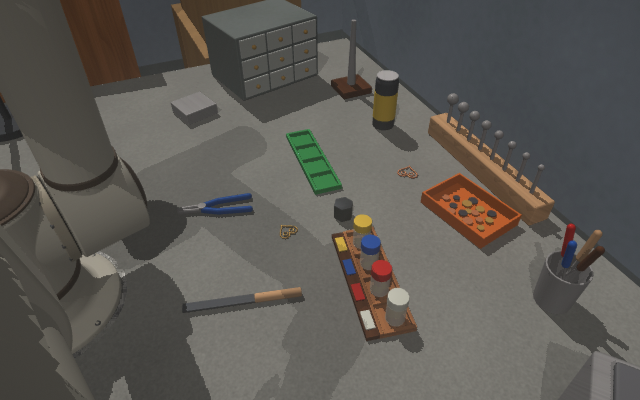

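The wooden rack (scene px ~285,185) has, from the left, yellow, blue, red, white; the green rack is empty at (347,312). Measuring both with both cameras.

```bash
cat > m.py <<'E'
from h import *
def rect(p):
    r=cv2.minAreaRect(p[:,:2].astype(np.float32)); 
    b=cv2.boxPoints(r); e=[b[1]-b[0],b[2]-b[1]]; l=max(e,key=np.linalg.norm); l=l*np.sign(l[1])
    return np.round(r[0],1),np.round(r[1],1),"turn",round(float(np.degrees(np.arctan2(-l[0],l[1]))),2)
for n in ("scene","side"):
    c=np.load(n+".npy",allow_pickle=True).item(); W=pts(c)
    hsv=cv2.cvtColor(c["color"],cv2.COLOR_RGB2HSV); H,S,V=[hsv[...,i].astype(int) for i in range(3)]
    ok=np.isfinite(W[...,0])
    B=ok&(W[...,0]>200)&(W[...,0]<600)&(abs(W[...,1])<450)
    print(n,"bench z",np.nanmedian(W[B][:,2]))
    g=B&(H>45)&(H<80)&(S>120)&(V>30)&(W[...,2]<25)
    g=cv2.morphologyEx(g.astype(np.uint8),cv2.MORPH_OPEN,np.ones((3,3)))>0
    p=W[g]; print("green",g.sum(),rect(p),np.percentile(p[:,2],[2,50,98]).round(1))
    # connected blobs of tall points near wooden rack
    for name,m in dict(yellow=(H>20)&(H<35)&(S>150),blue=(H>100)&(H<125)&(S>120),red=((H<5)|(H>174))&(S>150),white=(S<60)&(V>110)).items():
        for zn,zr in (("lidtop",(56,75)),("tag",(4,22))):
            q=B&m&(W[...,2]>zr[0])&(W[...,2]<zr[1])&(W[...,1]<40)
            k,l,st,_=cv2.connectedComponentsWithStats(q.astype(np.uint8))
            if k<2: print(name,zn,"none");continue
            i=1+np.argmax(st[1:,4]); p=W[l==i]
            print(name,zn,len(p),"mid",((p.max(0)+p.min(0))/2).round(1),"med",np.median(p,0).round(1),"ext",np.ptp(p,axis=0).round(1))
E
python3 m.py
```

```text
scene bench z 0.20960029118549528
green 3156 (array([565.9, 190.6]), array([230.3,  61.2]), 'turn', -4.5) [ 2.2  5.7 13.7]
yellow lidtop 154 mid [550.6 -88.7  62.3] med [551.6 -86.3  64.7] ext [31.9 33.5 12.6]
yellow tag 72 mid [511.7 -81.2  12.1] med [511.3 -81.1  12.1] ext [18.5 33.3  7.1]
blue lidtop 143 mid [ 540.9 -140.1   62.6] med [ 541.  -136.8   64.5] ext [31.2 35.7 13.1]
blue tag 65 mid [ 501.  -136.1   12.6] med [ 501.2 -136.1   12.2] ext [18.9 34.   6.5]
red lidtop 133 mid [ 528.7 -197.3   62.5] med [ 529.3 -195.5   64.7] ext [33.9 31.4 12.8]
red tag 76 mid [ 490.  -192.5   11.8] med [ 491.  -191.9   11.5] ext [22.9 38.8  6.2]
white lidtop 126 mid [ 523.7 -258.3   62.5] med [ 525.1 -255.3   64.4] ext [32.4 34.2 12.4]
white tag 63 mid [ 480.5 -247.    12.3] med [ 481.4 -246.5   12.5] ext [20.5 34.9  7.1]
side bench z 1.7294377697174923
green 1000 (array([564.6, 184.9]), array([220.9,  57.5]), 'turn', -4.46) [ 4.4  7.2 15.3]
yellow lidtop 191 mid [552.3 -91.1  65.8] med [550.5 -92.2  66.5] ext [31.7 33.4  8.3]
yellow tag 113 mid [512.7 -82.7  13.5] med [513.6 -82.9  13.7] ext [19.8 35.3  6.6]
blue lidtop 216 mid [ 541.  -141.2   66.1] med [ 540.8 -142.    66.5] ext [31.7 32.9  9. ]
blue tag 127 mid [ 502.7 -137.4   14. ] med [ 503.1 -138.8   13.6] ext [20.3 34.6  6. ]
red lidtop 293 mid [ 530.4 -199.9   62.6] med [ 529.3 -202.    66.3] ext [31.9 33.3 13. ]
red tag 169 mid [ 493.6 -192.    13.9] med [ 493.  -192.9   13.4] ext [21.9 37.4  7. ]
white lidtop 308 mid [ 526.6 -260.1   66.4] med [ 526.2 -260.3   66.5] ext [32.1 31.9  5.5]
white tag 197 mid [ 482.8 -246.5   12.9] med [ 482.9 -247.8   13.4] ext [20.9 37.7  8.1]
```

```bash
cat >> h.py <<'E'
def go(x,y,z,a=-7.5):
    s=read_state(); R=np.array(s["orientation"]); p=np.array(s["eef_pos"])
    h=np.degrees(np.arctan2(R[1,1],R[0,1]))
    print("t",round(s["t"],2),"at",p.round(1),"heading",round(h,2),"w",round(s["grip_width"],1),"F",np.round(s["force"],1),"g",round(s["grasp_force"],1),"tiltz",R[:,2].round(4))
    print("delta in tool axes now",(R.T@(np.array([x,y,z])-p)).round(1),"yaw",round(-(a-h),1))
E
python3 - <<'E'
from h import *
for n in("scene","side"):
    c=np.load(n+".npy",allow_pickle=True).item(); W=pts(c)
    q=(W[...,2]>18)&(W[...,0]>400)&(W[...,0]<760)&(W[...,1]>-350)&(W[...,1]<380)
    k,l,st,_=cv2.connectedComponentsWithStats(q.astype(np.uint8))
    for i in range(1,k):
        if st[i,4]>40: p=W[l==i]; print(n,st[i,4],p.min(0).round(),p.max(0).round())
go(548,-89,170)
E
```

```text
scene 997 [ 508. -275.   18.] [567. -72.  69.]
scene 51 [ 754. -347.   19.] [ 760. -308.   87.]
scene 233 [ 719. -188.   18.] [760. -24.  32.]
scene 231 [533. -20.  19.] [573.  16.  40.]
side 504 [ 720. -190.   18.] [760. -25.  33.]
side 288 [536. -23.  18.] [575.  14.  40.]
side 1547 [ 514. -217.   18.] [568. -74.  71.]
side 353 [ 754. -348.   21.] [ 760. -314.   88.]
side 671 [ 509. -277.   18.] [ 543. -243.   69.]
t 0.1 at [ 167.6 -523.6  225.1] heading -72.25 w 85.3 F [0.1 0.2 0.2] g 0.0 tiltz [-3.0e-04  1.2e-03 -1.0e+00]
delta in tool axes now [ 494.7 -297.9   55.4] yaw -64.7
```

>>> step_arm(targets=[[72,20,0,0,-8.1],[72,20,0,0,-8.1],[72,20,0,0,-8.1],[72,20,0,0,-8.1],[72,20,0,0,-8.1],[72,20,0,0,-8.1],[72,20,0,0,-8.1],[72,20,0,0,-8]], force=40)

```text
t: 1.1
eef_pos: [273.1, -413.8, 225.2]
orientation: [[0.127, 0.992, -0.0], [0.992, -0.127, 0.001], [0.001, -0.0, -1.0]]
force: [-0.7, 0.8, -0.7]
grip_width: 71.8
grasp_force: 0.0
```

```bash
python3 -c "
from h import *
go(549,-89,170)"
```

```text
t 1.1 at [ 273.1 -413.8  225.2] heading -7.28 w 71.8 F [-0.7  0.8 -0.7] g 0.0 tiltz [-4.e-04  7.e-04 -1.e+00]
delta in tool axes now [357.1 232.5  55.3] yaw 0.2
```

>>> step_arm(targets=[[72,22,15,3,0],[72,40,26,6,0],[72,40,26,6,0],[72,40,26,6,0],[72,40,26,6,0],[72,40,26,6,0],[72,40,26,6,0],[72,30,19,5,0]])

```text
t: 2.1
eef_pos: [500.4, -148.3, 181.0]
orientation: [[0.13, 0.991, -0.001], [0.991, -0.13, 0.0], [0.0, -0.001, -1.0]]
force: [-0.2, 0.0, 0.1]
grip_width: 72.3
grasp_force: 0.0
```

>>> step_arm(targets=[[72,30,20,5,0],[72,22,15,3,0],[72,13,8,3,0],[72,0,0,0,0],[72,0,0,0,0]])

```text
t: 2.72
eef_pos: [550.3, -91.8, 170.8]
orientation: [[0.132, 0.991, -0.0], [0.991, -0.132, -0.0], [-0.0, -0.0, -1.0]]
force: [-1.4, 0.9, -0.1]
grip_width: 72.1
grasp_force: 0.0
```

```bash
python3 -c "
from h import *
go(549,-89,170)
c=capture('wrist'); np.save('w1.npy',c,allow_pickle=True); save(c,'w1'); W=pts(c)
q=(W[...,2]>61)&(W[...,2]<72)
k,l,st,_=cv2.connectedComponentsWithStats(q.astype(np.uint8))
for i in range(1,k):
    if st[i,4]>100: p=W[l==i]; print(st[i],c['color'][l==i].mean(0).round(),'mid',((p.max(0)+p.min(0))/2).round(1),'ext',np.ptp(p,axis=0).round(1),np.median(p[:,2]))
"
```

```text
t 2.73 at [550.3 -91.8 170.8] heading -7.58 w 72.1 F [-1.4  0.9 -0.1] g 0.0 tiltz [-1.e-04 -2.e-04 -1.e+00]
delta in tool axes now [ 2.6 -1.7  0.8] yaw -0.1
[ 296  178   42   41 1346] [225. 191.  35.] mid [551.1 -90.6  63.8] ext [33.3 33.1  5.2] 64.2355614036965
[ 293  239   40   38 1154] [ 26.  78. 172.] mid [ 540.8 -141.7   63.8] ext [33.2 33.6  5.5] 64.14966120091816
[290 301  38  34 988] [143.  21.  17.] mid [ 529.7 -199.9   63.5] ext [33.  33.7  4.7] 64.09936563844138
[297 357  34  16 370] [105. 107.  97.] mid [ 526.5 -250.8   63.4] ext [30.8 15.9  4.7] 63.90569469391508
[595 373  30  13 143] [85. 84. 82.] mid [ 800.7 -301.    66.5] ext [21.3  9.5 10.8] 67.14372395071268
```

View pics/w1.png

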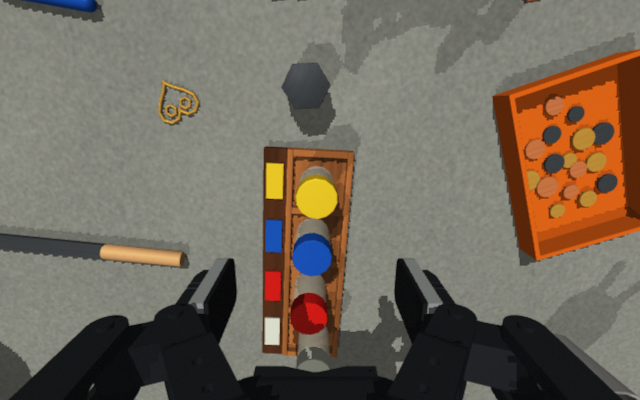

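The wrist view shows yellow (316,198), blue (312,255) and red (308,313) lids upright in their bays; all three cameras agree to ~2 mm. Descending on yellow.

>>> step_arm(targets=[[72,1.3,0.5,15,0],[72,0,0,25,0],[72,0,0,25,0],[72,0,0,25,0],[72,0,0,20,0],[72,0,0,10,0],[72,0,0,5,0],[72,0,0,0,0]])

```text
t: 3.78
eef_pos: [551.5, -90.1, 45.9]
orientation: [[0.132, 0.991, 0.0], [0.991, -0.132, -0.0], [0.0, 0.0, -1.0]]
force: [1.2, 0.7, 0.1]
grip_width: 71.8
grasp_force: 0.0
```

>>> step_arm(targets=[[30,0,0,0,0],[30,0,0,0,0],[30,0,0,0,0],[30,0,0,0,0],[30,0,0,0,0],[30,0,0,0,0]], force=35)

```text
t: 4.53
eef_pos: [551.8, -90.0, 46.4]
orientation: [[0.131, 0.991, 0.001], [0.991, -0.131, -0.0], [-0.0, 0.001, -1.0]]
force: [-1.1, -0.7, 4.8]
grip_width: 32.5
grasp_force: 34.7
```

>>> step_arm(targets=[[30,0,0,-5,0],[30,0,0,-10,0],[30,0,0,-20,0],[30,0,0,-25,0],[30,0,0,-20,0],[30,0,0,-10,0],[30,0,0,-4,0],[30,0,0,0,0]])

```text
t: 5.52
eef_pos: [551.3, -89.9, 139.3]
orientation: [[0.131, 0.991, -0.001], [0.991, -0.131, 0.0], [0.0, -0.001, -1.0]]
force: [0.4, 0.7, -1.6]
grip_width: 32.6
grasp_force: 34.8
```

```bash
python3 -c "
from h import *
go(559.3,106.8,140)
c=capture('side'); cv2.imwrite('pics/s1.png',c['color'][100:350,250:500,::-1].repeat(2,0).repeat(2,1))
c=capture('wrist'); np.save('w2.npy',c,allow_pickle=True); save(c,'w2')
"
```

```text
t 5.53 at [551.3 -89.9 139.3] heading -7.55 w 32.6 F [ 0.4  0.7 -1.6] g 34.8 tiltz [-5.e-04  1.e-04 -1.e+00]
delta in tool axes now [196.1 -17.9  -0.7] yaw -0.1
```

View pics/s1.png

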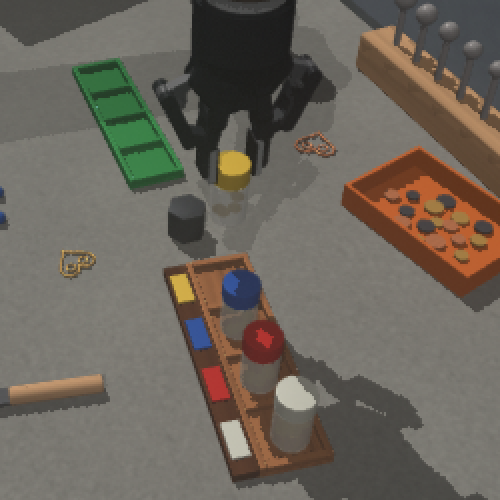

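Yellow is held upright (lid at crop px 234,170). Moving over the green rack's right end.

>>> step_arm(targets=[[30,14,-1,0,0],[30,28,-3,0,0],[30,36,-3,0,0],[30,36,-3,0,0],[30,36,-4,0,0],[30,28,-3,0,0],[30,18,-1,0,0],[30,0,0,0,0]])

```text
t: 6.62
eef_pos: [559.2, 107.9, 139.4]
orientation: [[0.13, 0.992, -0.0], [0.992, -0.13, -0.0], [-0.0, -0.0, -1.0]]
force: [0.2, -0.1, -0.7]
grip_width: 32.6
grasp_force: 34.8
```

```bash
python3 - <<'E'
from h import *
from scipy.optimize import minimize
go(559.3,106.8,45)
c=capture('wrist'); W=pts(c)
hsv=cv2.cvtColor(c["color"],cv2.COLOR_RGB2HSV); H,S,V=[hsv[...,i].astype(int) for i in range(3)]
g=(H>45)&(H<80)&(S>120)&(V>25)&(W[...,2]<20)&np.isfinite(W[...,0])
g=cv2.morphologyEx(g.astype(np.uint8),cv2.MORPH_OPEN,np.ones((3,3)))>0
p=W[g]; r=cv2.minAreaRect(p[:,:2].astype(np.float32)); print(g.sum(),r,np.percentile(p[:,2],[2,50,98]))
save(c,'w3')
E
```

```text
t 6.62 at [559.2 107.9 139.4] heading -7.45 w 32.6 F [ 0.2 -0.1 -0.7] g 34.8 tiltz [-4.e-04 -1.e-04 -1.e+00]
delta in tool axes now [-1.1  0.3 94.4] yaw 0.1
16686 ((563.3458862304688, 165.65194702148438), (182.2460174560547, 63.26491928100586), 85.51326751708984) [ 2.917811    4.73985223 12.34184623]
```

View pics/w3.png

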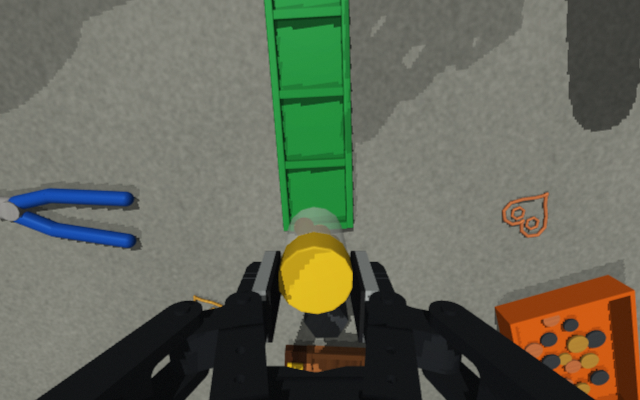

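>>> step_arm(targets=[[30,-1.3,0,12,0],[30,0,0,22,0],[30,0,0,22,0],[30,0,0,16,0],[30,0,0,10,0],[30,0,0,6,0],[30,0,0,4,0],[30,0,0,0,0]])

```text
t: 7.68
eef_pos: [559.3, 105.5, 47.8]
orientation: [[0.131, 0.991, 0.0], [0.991, -0.131, 0.0], [0.0, 0.0, -1.0]]
force: [0.2, 0.2, -1.7]
grip_width: 32.6
grasp_force: 34.8
```

>>> step_arm(targets=[[30,0,0,0.5,0],[30,0,0,0,0]])

```text
t: 7.92
eef_pos: [559.4, 105.5, 47.5]
orientation: [[0.131, 0.991, 0.001], [0.991, -0.131, 0.0], [0.0, 0.0, -1.0]]
force: [-0.2, 0.1, -1.4]
grip_width: 32.6
grasp_force: 34.8
```

>>> step_arm(targets=[[30,0,0,0.7,0],[30,0,0,0.3,0],[30,0,0,0,0]])

```text
t: 8.3
eef_pos: [559.3, 105.4, 46.5]
orientation: [[0.131, 0.991, 0.0], [0.991, -0.131, 0.0], [0.0, 0.0, -1.0]]
force: [-0.7, 0.1, 2.1]
grip_width: 32.1
grasp_force: 35.1
```

>>> step_arm(targets=[[45,0,0,0,0],[60,0,0,0,0],[72,0,0,0,0],[72,0,0,0,0],[72,0,0,-5,0],[72,0,0,-20,0],[72,0,0,-40,0],[72,0,0,-40,0]])

```text
t: 9.3
eef_pos: [559.0, 105.4, 152.6]
orientation: [[0.131, 0.991, -0.0], [0.991, -0.131, 0.0], [0.0, -0.0, -1.0]]
force: [0.1, 0.4, 0.5]
grip_width: 71.9
grasp_force: 0.0
```

>>> step_arm(targets=[[72,-20,1,-20,0],[72,-40,1,0,0],[72,-45,2,0,0],[72,-45,2,0,0],[72,-45,2,0,0],[72,-34,1,0,0],[72,-20,0,0,0],[72,0,0,0,0]])

```text
t: 10.3
eef_pos: [535.3, -143.4, 171.3]
orientation: [[0.133, 0.991, 0.0], [0.991, -0.133, 0.0], [0.0, 0.0, -1.0]]
force: [0.7, -0.8, -0.3]
grip_width: 71.9
grasp_force: 0.0
```

```bash
python3 - <<'E'
from h import *
go(540.8,-141.5,46)
c=capture('scene'); save(c,'s2'); W=pts(c)
q=(W[...,2]>50)&(W[...,2]<72)&(W[...,0]>450)&(W[...,0]<620)&(W[...,1]>60)
p=W[q]; print(len(p),((p.max(0)+p.min(0))/2).round(1),np.ptp(p,axis=0).round(1))
E
```

```text
t 10.3 at [ 535.3 -143.4  171.3] heading -7.64 w 71.9 F [ 0.7 -0.8 -0.3] g 0.0 tiltz [ 1.e-04  1.e-04 -1.e+00]
delta in tool axes now [  2.6   5.2 125.3] yaw -0.1
228 [558.1 106.5  59.2] [32.6 33.6 18.3]
```

View pics/s2.png

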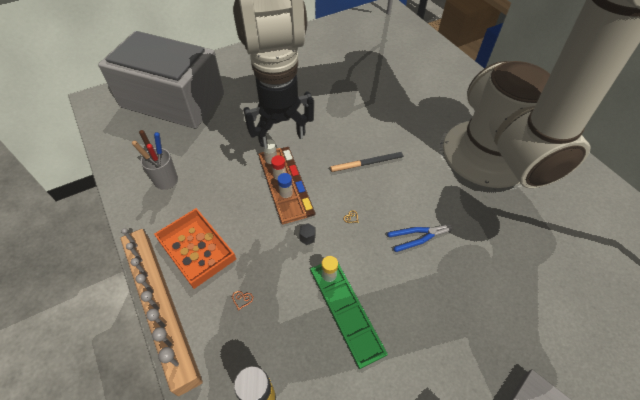

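Yellow stands in the right-end bay (px 330,264). Now blue → second bay from the right.

>>> step_arm(targets=[[72,2.6,5.2,15,0],[72,0,0,25,0],[72,0,0,25,0],[72,0,0,25,0],[72,0,0,20,0],[72,0,0,10,0],[72,0,0,5,0],[72,0,0,0,0]])

```text
t: 11.35
eef_pos: [541.1, -140.5, 46.3]
orientation: [[0.131, 0.991, 0.0], [0.991, -0.131, 0.0], [0.0, 0.0, -1.0]]
force: [1.0, -0.1, 0.1]
grip_width: 71.9
grasp_force: 0.0
```

>>> step_arm(targets=[[30,0,0,0,0],[30,0,0,0,0],[30,0,0,0,0],[30,0,0,0,0],[30,0,0,0,0],[30,0,0,0,0]])

```text
t: 12.1
eef_pos: [541.2, -140.8, 46.9]
orientation: [[0.131, 0.991, 0.001], [0.991, -0.131, -0.0], [-0.0, 0.001, -1.0]]
force: [-1.1, -0.2, 5.2]
grip_width: 32.1
grasp_force: 34.7
```

>>> step_arm(targets=[[30,0,0,-5,0],[30,0,0,-10,0],[30,0,0,-20,0],[30,0,0,-25,0],[30,0,0,-25,0],[30,0,0,-15,0],[30,0,0,0,0]])

```text
t: 12.98
eef_pos: [541.4, -140.9, 147.2]
orientation: [[0.131, 0.991, 0.002], [0.991, -0.131, -0.0], [-0.0, 0.002, -1.0]]
force: [-1.0, 0.6, -0.8]
grip_width: 32.1
grasp_force: 34.8
```

```bash
python3 - <<'E'
from h import *
go(563.3,162.1,145)
E
```

```text
t 12.97 at [ 541.4 -140.9  147.2] heading -7.55 w 32.1 F [-1.   0.6 -0.8] g 34.8 tiltz [ 1.7e-03 -4.0e-04 -1.0e+00]
delta in tool axes now [303.2 -18.1   2.1] yaw -0.1
```

>>> step_arm(targets=[[30,20,-1,0,0],[30,40,-2,0,0],[30,55,-4,0,0],[30,55,-4,0,0],[30,55,-4,0,0],[30,45,-2,0,0],[30,25,-1,0,0],[30,8,0,0,0]])

```text
t: 13.98
eef_pos: [561.9, 164.1, 144.9]
orientation: [[0.129, 0.992, -0.002], [0.992, -0.129, -0.0], [-0.001, -0.002, -1.0]]
force: [0.4, -0.8, -0.8]
grip_width: 32.3
grasp_force: 34.8
```

```bash
python3 - <<'E'
from h import *
go(563.3,162.1,47)
E
```

```text
t 13.97 at [561.9 164.1 144.9] heading -7.41 w 32.3 F [ 0.4 -0.8 -0.8] g 34.8 tiltz [-2.e-03 -4.e-04 -1.e+00]
delta in tool axes now [-1.8  1.8 97.9] yaw 0.1
```

>>> step_arm(targets=[[30,-1,1.5,12,0],[30,-0.8,0,22,0],[30,0,0,22,0],[30,0,0,18,0],[30,0,0,11,0],[30,0,0,7,0],[30,0,0,4,0],[30,0,0,0,0]])

```text
t: 14.98
eef_pos: [564.2, 160.1, 50.4]
orientation: [[0.131, 0.991, 0.0], [0.991, -0.131, 0.0], [0.0, 0.0, -1.0]]
force: [-0.5, -0.2, -1.0]
grip_width: 32.3
grasp_force: 34.8
```

>>> step_arm(targets=[[30,2,-0.5,1.5,0],[30,0,0,1,0],[30,0,0,0.7,0],[30,0,0,0.3,0],[30,0,0,0,0]])

```text
t: 15.6
eef_pos: [563.9, 162.2, 47.0]
orientation: [[0.131, 0.991, 0.0], [0.991, -0.131, 0.0], [0.0, 0.0, -1.0]]
force: [-1.6, -0.4, 3.0]
grip_width: 32.1
grasp_force: 35.1
```

>>> step_arm(targets=[[45,0,0,0,0],[60,0,0,0,0],[72,0,0,0,0],[72,0,0,0,0],[72,0,0,-5,0],[72,0,0,-20,0],[72,0,0,-40,0],[72,0,0,-40,0]])

```text
t: 16.6
eef_pos: [563.7, 162.0, 153.1]
orientation: [[0.131, 0.991, -0.0], [0.991, -0.131, -0.0], [-0.0, -0.0, -1.0]]
force: [0.3, 0.1, -0.5]
grip_width: 71.8
grasp_force: 0.0
```

```bash
python3 - <<'E'
from h import *
go(529.7,-199.5,170)
E
```

```text
t 16.6 at [563.7 162.  153.1] heading -7.55 w 71.8 F [ 0.3  0.1 -0.5] g 0.0 tiltz [-2.e-04 -1.e-04 -1.e+00]
delta in tool axes now [-362.8   13.8  -16.9] yaw -0.1
```

>>> step_arm(targets=[[72,-25,1,-17,0],[72,-50,2,0,0],[72,-55,2,0,0],[72,-55,2,0,0],[72,-55,2,0,0],[72,-55,2,0,0],[72,-40,2,0,0],[72,-28,1,0,0]])

```text
t: 17.6
eef_pos: [529.7, -201.5, 169.1]
orientation: [[0.133, 0.991, 0.0], [0.991, -0.133, -0.0], [-0.0, 0.0, -1.0]]
force: [1.2, 0.5, 0.7]
grip_width: 71.8
grasp_force: 0.0
```

>>> step_arm(targets=[[72,0,0,0,0],[72,0,0,0,0]])

```text
t: 17.85
eef_pos: [530.1, -199.2, 168.9]
orientation: [[0.131, 0.991, 0.0], [0.991, -0.131, 0.0], [0.0, 0.0, -1.0]]
force: [-0.2, -0.3, 0.2]
grip_width: 72.2
grasp_force: 0.0
```

```bash
cat > lids.py <<'E'
from h import *
import sys
for n in sys.argv[1:]:
    c=capture(n); W=pts(c)
    q=(W[...,2]>60)&(W[...,2]<72)&(W[...,0]>450)&(W[...,0]<640)&(abs(W[...,1])<330)
    k,l,st,_=cv2.connectedComponentsWithStats(q.astype(np.uint8))
    for i in range(1,k):
        if st[i,4]>60: p=W[l==i]; print(n,st[i,4],c['color'][l==i].mean(0).round(),'mid',((p.max(0)+p.min(0))/2).round(1),'ext',np.ptp(p,axis=0).round(1),np.median(p[:,2]).round(1))
E
python3 -c "
from h import *
go(529.7,-199.5,46)"; python3 lids.py wrist scene
```

```text
t 17.85 at [ 530.1 -199.2  168.9] heading -7.56 w 72.2 F [-0.2 -0.3  0.2] g 0.0 tiltz [ 2.e-04  2.e-04 -1.e+00]
delta in tool axes now [ -0.4  -0.4 122.9] yaw -0.1
wrist 1358 [195.  26.  21.] mid [ 529.5 -200.1   63.2] ext [33.2 33.4  6.4] 64.2
wrist 1155 [203. 206. 188.] mid [ 525.6 -260.3   63. ] ext [33.1 33.8  6. ] 64.1
scene 117 [204. 202. 185.] mid [ 524.6 -258.    64.3] ext [31.8 32.1  8.3] 64.7
scene 127 [191.  52.  46.] mid [ 528.7 -197.9   64.1] ext [32.5 34.1  8.1] 64.6
scene 195 [193. 160.  65.] mid [558.2 106.7  64.3] ext [32.3 33.2  8.5] 64.6
scene 216 [ 41.  72. 135.] mid [562.5 163.3  64.3] ext [32.3 33.3  8.1] 64.7
```

Blue stands at (562.5,163), upright. Now red.

>>> step_arm(targets=[[72,-0.3,-0.5,15,0],[72,0,0,25,0],[72,0,0,25,0],[72,0,0,25,0],[72,0,0,18,0],[72,0,0,10,0],[72,0,0,4,0],[72,0,0,0,0]])

```text
t: 18.95
eef_pos: [529.7, -199.9, 47.1]
orientation: [[0.131, 0.991, 0.0], [0.991, -0.131, -0.0], [-0.0, 0.001, -1.0]]
force: [-0.3, 0.3, 0.1]
grip_width: 72.0
grasp_force: 0.0
```

>>> step_arm(targets=[[30,0,0,0,0],[30,0,0,0,0],[30,0,0,0,0],[30,0,0,0,0],[30,0,0,0,0],[30,0,0,0,0]])

```text
t: 19.7
eef_pos: [529.9, -200.0, 47.4]
orientation: [[0.131, 0.991, 0.001], [0.991, -0.131, -0.0], [-0.0, 0.001, -1.0]]
force: [-0.6, 0.4, 5.2]
grip_width: 31.9
grasp_force: 34.8
```

>>> step_arm(targets=[[30,0,0,-5,0],[30,0,0,-10,0],[30,0,0,-20,0],[30,0,0,-25,0],[30,0,0,-25,0],[30,0,0,-15,0],[30,0,0,0,0]])

```text
t: 20.58
eef_pos: [530.0, -200.0, 147.7]
orientation: [[0.131, 0.991, 0.002], [0.991, -0.131, -0.001], [-0.0, 0.002, -1.0]]
force: [0.3, -0.1, -1.1]
grip_width: 32.9
grasp_force: 34.8
```

```bash
python3 - <<'E'
from h import *
go(567.7,217.9,145)
E
```

```text
t 20.57 at [ 530.  -200.   147.7] heading -7.55 w 32.9 F [ 0.3 -0.1 -1.1] g 34.8 tiltz [ 1.7e-03 -6.0e-04 -1.0e+00]
delta in tool axes now [419.3 -17.6   2.5] yaw -0.0
```

>>> step_arm(targets=[[30,20,-1,0,0],[30,40,-2,0,0],[30,50,-2,0,0],[30,55,-2,0,0],[30,55,-2,0,0],[30,55,-3,0,0],[30,55,-2,0,0],[30,45,-2,0,0]])

```text
t: 21.58
eef_pos: [561.8, 177.0, 145.4]
orientation: [[0.13, 0.992, -0.002], [0.992, -0.13, -0.0], [-0.0, -0.002, -1.0]]
force: [-0.1, -0.7, 0.2]
grip_width: 32.3
grasp_force: 34.8
```

>>> step_arm(targets=[[30,30,-1.5,0,0],[30,14,0,0,0],[30,0,0,0,0],[30,0,0,0,0]])

```text
t: 22.08
eef_pos: [567.1, 216.9, 146.5]
orientation: [[0.132, 0.991, -0.0], [0.991, -0.132, -0.0], [-0.0, -0.0, -1.0]]
force: [0.6, -0.0, -0.6]
grip_width: 32.1
grasp_force: 34.8
```

```bash
python3 - <<'E'
from h import *
go(567.7,217.9,47.4)
E
```

```text
t 22.07 at [567.1 216.9 146.5] heading -7.6 w 32.1 F [ 0.6 -0.  -0.6] g 34.8 tiltz [-4.e-04 -5.e-04 -1.e+00]
delta in tool axes now [ 1.1  0.5 99.1] yaw -0.1
```

>>> step_arm(targets=[[30,1,0.5,12,0],[30,0,0,22,0],[30,0,0,22,0],[30,0,0,18,0],[30,0,0,12,0],[30,0,0,7,0],[30,0,0,4,0],[30,0,0,0,0]])

```text
t: 23.08
eef_pos: [568.0, 218.8, 49.9]
orientation: [[0.131, 0.991, 0.0], [0.991, -0.131, 0.0], [0.0, 0.0, -1.0]]
force: [-0.2, -0.1, -0.4]
grip_width: 32.3
grasp_force: 34.8
```

>>> step_arm(targets=[[30,-0.5,0,1,0],[30,0,0,0.7,0],[30,0,0,0.5,0],[30,0,0,0.3,0],[30,0,0,0,0]])

```text
t: 23.7
eef_pos: [567.9, 218.3, 47.5]
orientation: [[0.131, 0.991, 0.0], [0.991, -0.131, 0.0], [0.0, 0.0, -1.0]]
force: [-0.1, -0.4, 2.5]
grip_width: 32.1
grasp_force: 35.1
```

>>> step_arm(targets=[[45,0,0,0,0],[60,0,0,0,0],[72,0,0,0,0],[72,0,0,0,0],[72,0,0,-5,0],[72,0,0,-20,0],[72,0,0,-40,0],[72,0,0,-40,0]])

```text
t: 24.7
eef_pos: [567.6, 218.2, 153.6]
orientation: [[0.131, 0.991, -0.0], [0.991, -0.131, -0.0], [-0.0, -0.0, -1.0]]
force: [0.2, 1.2, 0.6]
grip_width: 72.2
grasp_force: 0.0
```

```bash
python3 - <<'E'
from h import *
go(525.6,-259.7,170)
E
```

```text
t 24.7 at [567.6 218.2 153.6] heading -7.55 w 72.2 F [0.2 1.2 0.6] g 0.0 tiltz [-1.e-04 -0.e+00 -1.e+00]
delta in tool axes now [-479.3   21.2  -16.4] yaw -0.0
```

>>> step_arm(targets=[[72,-25,1,-16.5,0],[72,-50,2,0,0],[72,-55,2,0,0],[72,-55,2,0,0],[72,-55,3,0,0],[72,-55,3,0,0],[72,-55,2,0,0],[72,-55,2,0,0]])

```text
t: 25.7
eef_pos: [531.1, -187.3, 169.3]
orientation: [[0.131, 0.991, 0.001], [0.991, -0.131, -0.0], [-0.0, 0.001, -1.0]]
force: [1.1, 0.9, -0.2]
grip_width: 72.0
grasp_force: 0.0
```

>>> step_arm(targets=[[72,-45,2,0,0],[72,-29,1,0,0],[72,0,0,0,0],[72,0,0,0,0]])

```text
t: 26.2
eef_pos: [524.7, -258.8, 168.9]
orientation: [[0.131, 0.991, 0.0], [0.991, -0.131, 0.0], [0.0, 0.0, -1.0]]
force: [0.7, 0.1, -0.4]
grip_width: 72.0
grasp_force: 0.0
```

```bash
python3 -c "
from h import *
go(525.6,-259.7,47)"; python3 lids.py wrist scene
```

```text
t 26.2 at [ 524.7 -258.8  168.9] heading -7.55 w 72.0 F [ 0.7  0.1 -0.4] g 0.0 tiltz [ 1.e-04  2.e-04 -1.e+00]
delta in tool axes now [ -0.8   1.  121.9] yaw -0.1
wrist 1362 [203. 206. 188.] mid [ 525.5 -260.3   63.2] ext [33.7 32.9  6.1] 64.2
scene 115 [204. 203. 185.] mid [ 524.3 -258.5   64.6] ext [32.5 34.2  7.6] 64.8
scene 197 [191. 158.  64.] mid [558.2 106.9  64.2] ext [32.5 33.2  8.3] 64.7
scene 214 [ 41.  71. 134.] mid [562.9 163.5  65. ] ext [32.  32.3  7.7] 64.7
scene 234 [193.  50.  44.] mid [566.8 219.7  64.3] ext [32.7 32.6  7.3] 64.7
```

>>> step_arm(targets=[[72,-0.8,0.7,15,0],[72,0,0,25,0],[72,0,0,25,0],[72,0,0,25,0],[72,0,0,18,0],[72,0,0,10,0],[72,0,0,4,0],[72,0,0,0,0]])

```text
t: 27.3
eef_pos: [525.5, -260.2, 47.1]
orientation: [[0.131, 0.991, 0.001], [0.991, -0.131, -0.0], [-0.0, 0.001, -1.0]]
force: [0.7, -0.2, 0.2]
grip_width: 72.2
grasp_force: 0.0
```

>>> step_arm(targets=[[30,0,0,0,0],[30,0,0,0,0],[30,0,0,0,0],[30,0,0,0,0],[30,0,0,0,0],[30,0,0,0,0]])

```text
t: 28.05
eef_pos: [525.6, -260.3, 47.4]
orientation: [[0.131, 0.991, 0.001], [0.991, -0.131, -0.001], [-0.0, 0.001, -1.0]]
force: [-0.3, 0.1, 5.7]
grip_width: 32.6
grasp_force: 34.7
```

>>> step_arm(targets=[[30,0,0,-5,0],[30,0,0,-10,0],[30,0,0,-20,0],[30,0,0,-25,0],[30,0,0,-25,0],[30,0,0,-15,0],[30,0,0,0,0]])

```text
t: 28.92
eef_pos: [525.8, -260.3, 147.7]
orientation: [[0.131, 0.991, 0.002], [0.991, -0.131, -0.001], [-0.001, 0.002, -1.0]]
force: [-0.6, -0.3, -0.8]
grip_width: 31.8
grasp_force: 34.9
```

```bash
python3 - <<'E'
from h import *
go(572.1,273.8,145)
E
```

```text
t 28.93 at [ 525.8 -260.3  147.7] heading -7.55 w 31.8 F [-0.6 -0.3 -0.8] g 34.9 tiltz [ 1.6e-03 -8.0e-04 -1.0e+00]
delta in tool axes now [535.6 -24.2   2.4] yaw -0.1
```

>>> step_arm(targets=[[30,20,-1,0,0],[30,40,-2,0,0],[30,50,-2,0,0],[30,55,-2,0,0],[30,55,-3,0,0],[30,55,-3,0,0],[30,55,-3,0,0],[30,55,-2,0,0]])

```text
t: 29.92
eef_pos: [556.9, 126.6, 145.6]
orientation: [[0.131, 0.991, -0.001], [0.991, -0.131, -0.0], [-0.0, -0.001, -1.0]]
force: [1.3, -0.4, -0.3]
grip_width: 32.5
grasp_force: 34.9
```

>>> step_arm(targets=[[30,55,-2,0,0],[30,45,-2,0,0],[30,35,-1.5,0,0],[30,15,-0.5,0,0],[30,0,0,0,0],[30,0,0,0,0]])

```text
t: 30.68
eef_pos: [571.6, 272.4, 146.5]
orientation: [[0.132, 0.991, -0.0], [0.991, -0.132, -0.0], [-0.0, -0.0, -1.0]]
force: [-0.3, -0.1, -1.0]
grip_width: 32.4
grasp_force: 34.9
```

```bash
python3 - <<'E'
from h import *
go(572.1,273.8,47.4)
E
```

```text
t 30.68 at [571.6 272.4 146.5] heading -7.59 w 32.4 F [-0.3 -0.1 -1. ] g 34.9 tiltz [-4.e-04 -4.e-04 -1.e+00]
delta in tool axes now [ 1.5  0.4 99.1] yaw -0.1
```

>>> step_arm(targets=[[30,1,0,12,0],[30,0,0,22,0],[30,0,0,22,0],[30,0,0,18,0],[30,0,0,12,0],[30,0,0,7,0],[30,0,0,4,0],[30,0,0,0,0]])

```text
t: 31.68
eef_pos: [572.0, 274.5, 49.9]
orientation: [[0.131, 0.991, 0.0], [0.991, -0.131, 0.0], [0.0, 0.0, -1.0]]
force: [-0.4, -0.5, -0.1]
grip_width: 32.4
grasp_force: 34.9
```

>>> step_arm(targets=[[30,0,0,1,0],[30,0,0,0.7,0],[30,0,0,0.5,0],[30,0,0,0.3,0],[30,0,0,0,0]])

```text
t: 32.3
eef_pos: [572.0, 274.5, 47.5]
orientation: [[0.131, 0.991, 0.0], [0.991, -0.131, 0.0], [0.0, 0.0, -1.0]]
force: [-0.7, -0.4, 1.5]
grip_width: 32.5
grasp_force: 35.1
```

>>> step_arm(targets=[[45,0,0,0,0],[60,0,0,0,0],[72,0,0,0,0],[72,0,0,0,0],[72,0,0,-5,0],[72,0,0,-20,0],[72,0,0,-40,0],[72,0,0,-40,0]])

```text
t: 33.3
eef_pos: [571.9, 274.4, 154.9]
orientation: [[0.131, 0.991, 0.001], [0.991, -0.131, 0.0], [0.001, 0.001, -1.0]]
force: [-0.4, 0.9, 0.5]
grip_width: 72.0
grasp_force: 0.0
```

>>> step_arm(targets=[[72,-20,0,-40,0],[72,-40,-30,-20,0],[72,-40,-40,0,0],[72,-40,-40,0,0],[72,-40,-30,0,0],[72,-20,-10,0,0],[72,0,0,0,0],[72,0,0,0,0]])

```text
t: 34.3
eef_pos: [397.5, 96.2, 213.1]
orientation: [[0.132, 0.991, 0.001], [0.991, -0.132, 0.0], [0.001, 0.001, -1.0]]
force: [0.8, 0.2, -0.1]
grip_width: 71.7
grasp_force: 0.0
```

```bash
python3 lids.py scene side; python3 -c "
from h import *
save(capture('side'),'end')"
```

```text
scene 195 [221. 187.  77.] mid [558.1 106.5  64.2] ext [32.5 33.6  8.3] 64.8
scene 217 [ 47.  84. 158.] mid [562.8 163.3  64.6] ext [32.6 31.9  8.9] 64.5
scene 240 [163.  45.  40.] mid [567.  219.7  65.1] ext [32.4 33.4  9.8] 64.6
scene 267 [177. 177. 159.] mid [571.3 275.3  64. ] ext [33.3 33.2  7.8] 64.6
side 115 [132. 132. 122.] mid [573.3 272.8  65.2] ext [32.9 34.9 10. ] 66.0
side 125 [125.  45.  41.] mid [569.  216.5  65.1] ext [34.8 33.9  9. ] 66.3
side 140 [ 48.  73. 125.] mid [564.  161.3  64.6] ext [32.5 35.7  9.2] 66.6
side 153 [172. 144.  64.] mid [559.7 103.9  64.7] ext [32.9 33.1  9.4] 66.4
```

View pics/end.png

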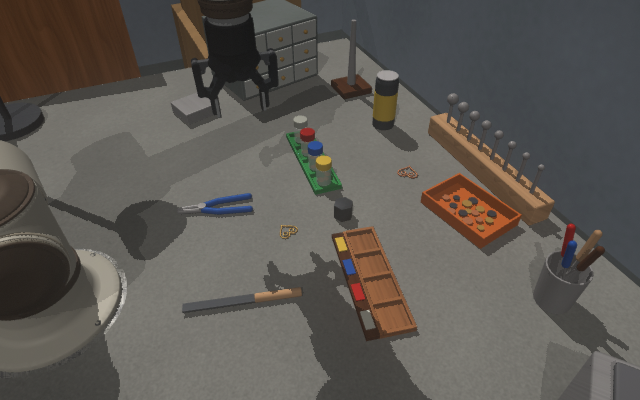

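All four jars stand upright in the green rack: white (300,122), red (307,135), blue (315,149) and yellow (323,163), left to right. The wooden rack is empty and the arm is clear.

```bash
python3 -c "
from bench import order
print(order.sign_off())"
```

```text
the job is handed in; nothing more can be done
None
```

The job is handed in: all four jars stand upright in the green rack in reverse order (white, red, blue, yellow from left to right), finished at about 34 s of the 112 s allowed.

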